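Build up a gang-cutter arbor

TASK

Build up the milling arbor that stands upright in its fixture: slide onto its shaft, from the flange upward, the long sleeve, then the big cutter, then the spacer ring, and last the small cutter, each lying flat and fully home on the one below. Lower each part down the shaft rather than letting it fall, and leave the nut, the spanner and the deburring scraper lying where they are; the nut is not fitted now.

Things in the scene. Friction and masses are not known exactly. Their poses are not given: they have to be found in the camera images.
- arbor_face (a point): Arbor in its fixture, fixed: plate 92 x 80 mm, grey housing 74 mm across (a clamp screw reaches 55 mm out along +x), on it a steel flange 50 mm across, its face 65 mm above the bench. The upright shaft is 22 mm in diameter to 50 mm above the face, coned to 57, then a 12 mm threaded end to its tip at 66 mm. Origin: centre of the flange's top face; z up along the shaft.
- sleeve_mid (a point): The long sleeve: plain steel tube, 34 mm outside diameter, 26 mm bore, 24 mm high, standing on end on the bench; the narrowest and tallest of the four bored parts. Point at its centre, half-way up (12 mm above its underside, on the bore's axis); z along the bore.
- cutter_big_mid (a point): The big cutter: toothed steel milling disc, 64 mm across the tooth tips (up to 67 mm over the tips in places), 18 teeth, 26 mm bore, 12 mm thick, lying flat on the bench. Point at its centre, half-way up (6 mm); z along the bore. It can be gripped across the teeth.
- ring_mid (a point): The spacer ring: plain steel ring without teeth, 44 mm outside diameter, 26 mm bore, 10 mm thick, lying flat on the bench. Point at its centre, half-way up (5 mm); z along the bore.
- cutter_small_mid (a point): The small cutter: toothed steel milling disc, 52 mm across the tooth tips (up to 55 mm in places), 14 teeth, 26 mm bore, 10 mm thick, lying flat on the bench. Point at its centre, half-way up (5 mm); z along the bore. It can be gripped across the teeth.
- chuck: Bystander, fixed to the bench: a collet chuck in a second fixture of the same make (same plate and housing). It has a flange like the arbor's but above that a stout collet nut 43 mm across, its top 108 mm above the bench, and no slender shaft. Origin on its axis at bench height, z up.
- nut_mid (a point): Bystander, loose: the arbor's hexagon nut, steel, 28 mm across corners, 13 mm high, lying flat, without a large bore (its hole is 12 mm). Point at its centre, half-way up. Not to be moved.
- spanner: Bystander, loose: flat steel spanner 180 mm long, 38 mm wide at the jaw, 8 mm thick, lying on the bench beyond the work. Origin at its middle on the bench, x along it towards the open jaw. Not to be moved.
- scraper: Bystander, loose: slim deburring scraper 135 mm long, lying on the bench: black round handle 13 mm thick from -70 to +5 mm along its x, steel blade 5 mm thick from +5 to +65 mm. Origin at bench height under its axis. Not to be moved.

How it is judged:
By the outcome, as a careful person would: the job done as asked, in the order asked, and still so for the second after the job is handed in, with the robot touching nothing.
It also fails if it takes over 115 s, if anything falls off the work surface, if the arm or the gripper's body presses on something with over 40 N, if the wrist force passes 120 N, or if a joint passes its speed limit or range.

ROBOT

A 6-joint arm with a two-finger parallel gripper is mounted at the origin on the work surface. World frame = base frame: x ahead of the robot, y to its left, z up, the work surface at z = 0. Lengths are in m, angles in rad, forces in N, time in s.
With the tool pointing down it reaches from about 0.375 to 0.9 m from the base axis. Payload 3.1 kg.
Tool frame: the origin (TCP) lies at the very end of the fingers, on their centre line; the grasp point (between the pads) lies 19 mm behind it (manip.pinch_z is the distance from the TCP to the grasp point, in m); z points along the fingers, y is the line along which they close (so a half turn about z gives the same grasp; the last joint's range is limited). The gripper opens to 85 mm and grips with 20 to 120 N. Pads are 22 mm wide; open, the fingers measure 114 mm over their backs; the gripper's body (76 mm by 85 mm) begins 54 mm behind the grasp point. The pads swing forward as they close: fully open they stand 13 mm farther back than shut.
Start: joints at [0.997, 0.527, 1.433, -0, 1.181, -0.178], TCP at [0.241, 0.577, 0.231] pointing down, gripper open.
Joint ranges: [-3.08, 3.08], [-0.75, 2.2], [0.22, 2.44], [-1.43, 4.57], [0, 2.65], [-2.85, 2.85]. Speed limits (rad/s): [2.79, 2.79, 3.14, 3.14, 3.14, 3.14].

INTERFACE

Orientations are given as a unit quaternion [x, y, z, w].
In Python, from station import manip gives the robot as it stands.
- The arm moves only by the tool servo_tool, never from a script. Its argument "commands" is one flat list of numbers, 7 for each row, row after row: the shift along the tool's x, y, z each as a share of 500 mm, from -1 to 1, then the turn, a rotation vector about the tool's x, y, z each as a share of 360 degrees, from -1 to 1, then the opening, from -1 (shut) to 1 (fully open). In form: [dx, dy, dz, rx, ry, rz, claw, dx, dy, dz, rx, ry, rz, claw, ...]. A call has 1 to 12 rows; each row shifts and turns the commanded pose from where the row before left it, along the tool's axes as they then stand; what a row does not reach is not made up. A row lasts 1/12 s, in which the tool goes at most 41.7 mm and 7.16 degrees, less where a joint would pass 70% of its speed; a pose out of reach is approached as far as the arm can. A call with a number of a shift or a turn outside -1 to 1 is refused whole. A call with a gripper value outside its range is refused whole. The fingers move at their own pace and stop on an object; "force" is the grip in N (left out, the last holds). Time passes only in rows, so rows that do not move let the fingers close. It gives the time, the measured TCP pose, the force, the opening and the grip force at its end, in the units of the state.
- manip.sense(): the state, without advancing time (a new reading comes with each control period).
- manip.snapshot(name): name is "side" or "top"; returns a dict with "img" (420x560x3 uint8, red, green, blue), "mtx" (3x3 intrinsics, pixels), "distortion" ([k1, k2, p1, p2, k3] as OpenCV has them; the pictures are not rectified), "world_to_cam" (4x4, takes a point from world to camera coordinates). Camera axes: x right, y up, looking along -z (the intrinsics and any distortion apply to the point x, -y, -z); pixel columns grow to the right and rows downward; lengths in m; the calibration is good to about 2 mm. A picture is of the moment at which its call begins. There is no depth.
- manip.sign_off(): hands the job in; it is judged then, once.
Trained networks look in a picture, given as the dict that the camera call returned (one of the last four; its "shot" number tells which), for a name from the list of things; names that differ only in an ending like _2 or _b are one class to them, and where a whole thing is asked for, a point or a joint stands for the part that bears it (a point fixed in the world has none). Each returns a list of dicts, best first, with "conf" (0 to 1); they miss things now and then, are a little off and sometimes report something else, mostly with a low value. They report only what shows in the picture. A call takes as long as a camera call.
- manip.look_for(picture, query): "box" ([left, top, width, height] in pixels, round what is visible of it).
- manip.silhouettes(picture, query): "pixels" (420x560 bool, what is visible of it) and "box" ([left, top, width, height] in pixels, round what is visible of it).
The state is a dict: "t": time; "q": joint angles; "qd": joint speeds; "tau": joint torques, N m; "tcp_pos": TCP position; "tool_rot": TCP orientation; "force": force on the tool from outside, world axes, zero at the start; "ft_torque": the same for the moment, N m; "finger_gap": opening from 0.0 (shut) to 1.0 (fully open); "gripper_force": force on a finger pad.
Only numpy, scipy, OpenCV 4.12 (cv2) and the standard library are available. Lean on these libraries where they do the work, as an engineer would, in place of code of your own. Each camera call takes 0.05 s, during which the arm holds its last target. There are 200 camera calls.

## Working session

There is one attempt and no reset: what is moved stays moved. The work goes in short steps, Python scripts to look and compute and a tool call to move; the robot and the scene stay as the last step left them, time stands still between calls to the robot, and variables do not carry over. Pictures are saved under pics/ and viewed, at most 14 in all, crops included, and the job is handed in when it is done.

Besides the shell and the picture viewer there is one more tool, called by a JSON object that holds its "op" and its "data", one argument or row to a line. servo_tool: Moves the arm, as the interface text tells. Its arguments: {"type":"object","properties":{"commands":{"type":"array"},"force":{"type":"number"}},"required":["commands"]}

```bash
ls; mkdir -p pics
python3 - <<'E'
from station import manip
import cv2,numpy as np
s=manip.sense();print({k:np.round(v,3) for k,v in s.items()})
for n in("top","side"):
    p=manip.snapshot(n);cv2.imwrite(f"pics/{n}0.png",p["img"][:,:,::-1]);print(p["mtx"],p["distortion"],np.round(p["world_to_cam"],3))
    for q in["arbor_face","sleeve_mid","cutter_big_mid","ring_mid","cutter_small_mid","chuck","nut_mid","spanner","scraper"]:
        print(q,[(np.round(d["box"]).tolist(),round(d["conf"],2)) for d in manip.silhouettes(p,q)[:3]])
E
```

```text
pics
{'t': np.float64(0.0), 'q': array([ 0.996,  0.528,  1.434, -0.   ,  1.181, -0.179]), 'qd': array([-0.   , -0.001,  0.001, -0.001,  0.001,  0.001]), 'tau': array([-0.0000e+00, -4.4235e+01, -1.7803e+01, -0.0000e+00,  8.0000e-03,
       -0.0000e+00]), 'tcp_pos': array([0.241, 0.576, 0.23 ]), 'tool_rot': array([ 0.197,  0.98 , -0.001, -0.   ]), 'force': array([-0.116, -0.099, -0.593]), 'ft_torque': array([ 0.009, -0.008,  0.047]), 'gripper_force': np.float64(0.0), 'finger_gap': np.float64(1.001)}
[[497.79973948   0.         278.69681248]
 [  0.         497.79973948 212.71556403]
 [  0.           0.           1.        ]] [-0.093844  0.        0.        0.        0.      ] [[-0.062 -0.998  0.003  0.028]
 [ 0.976 -0.06   0.21  -0.609]
 [-0.21   0.016  0.978 -1.256]
 [ 0.     0.     0.     1.   ]]
arbor_face [([185.0, 207.0, 28.0, 38.0], 0.94), ([275.0, 228.0, 7.0, 48.0], 0.74)]
sleeve_mid [([401.0, 266.0, 15.0, 12.0], 0.44)]
cutter_big_mid [([149.0, 274.0, 21.0, 19.0], 0.54)]
ring_mid [([260.0, 204.0, 11.0, 7.0], 0.71)]
cutter_small_mid [([307.0, 268.0, 16.0, 19.0], 0.68), ([243.0, 14
[... 346 characters left out ...]
5544393]
 [  0.           0.           1.        ]] [-0.18081437  0.          0.          0.          0.        ] [[ 0.95  -0.312 -0.011 -0.562]
 [ 0.168  0.482  0.86  -0.162]
 [-0.263 -0.819  0.51  -0.985]
 [ 0.     0.     0.     1.   ]]
arbor_face []
sleeve_mid [([253.0, 350.0, 19.0, 25.0], 0.62)]
cutter_big_mid [([186.0, 176.0, 25.0, 14.0], 0.64)]
ring_mid [([293.0, 220.0, 20.0, 10.0], 0.75)]
cutter_small_mid [([216.0, 270.0, 25.0, 14.0], 0.9)]
chuck [([315.0, 238.0, 58.0, 71.0], 0.59)]
nut_mid [([198.0, 221.0, 12.0, 10.0], 0.5)]
spanner [([304.0, 202.0, 76.0, 19.0], 0.84), ([254.0, 351.0, 17.0, 26.0], 0.56), ([214.0, 266.0, 26.0, 21.0], 0.49)]
scraper [([215.0, 235.0, 67.0, 15.0], 0.85)]
```

Run:
```python
import cv2
a=cv2.imread("pics/top0.png")[120:320,120:440];cv2.imwrite("pics/t1.png",cv2.resize(a,(800,500),interpolation=cv2.INTER_CUBIC))
a=cv2.imread("pics/side0.png")[150:400,140:460];cv2.imwrite("pics/s1.png",cv2.resize(a,(768,600),interpolation=cv2.INTER_CUBIC))
```

```text
(no output)
```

View pics/t1.png

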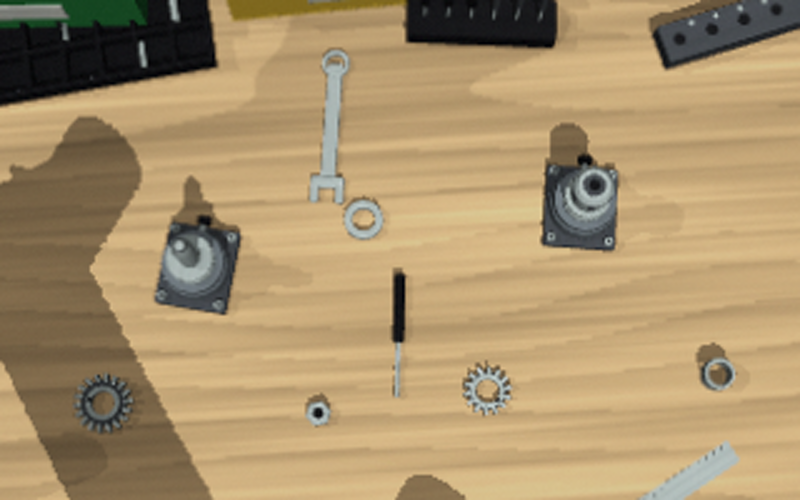

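View pics/s1.png

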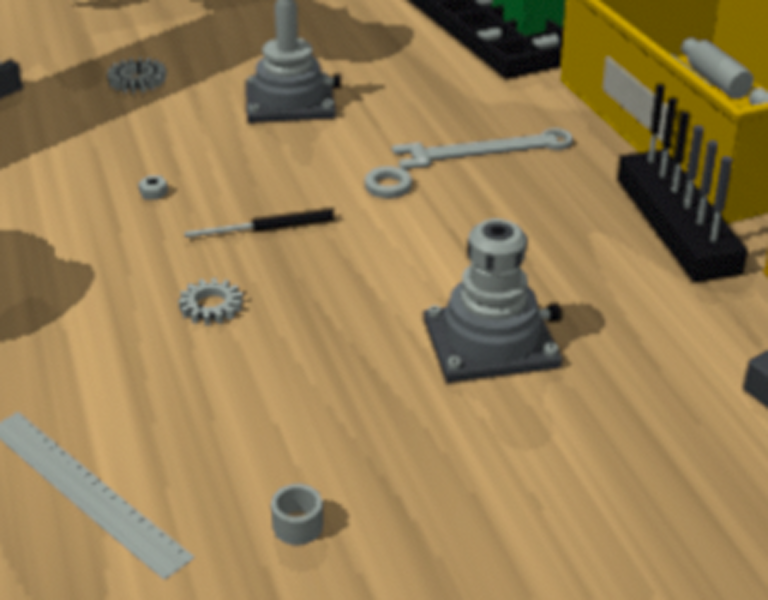

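```bash
cat > h.py <<'E'
import cv2,numpy as np
from scipy.optimize import least_squares
from station import manip
D=dict(sleeve_mid=(34,24),cutter_big_mid=(64,12),ring_mid=(44,10),cutter_small_mid=(52,10),nut_mid=(26,13))
def proj(p,X):
    X=np.atleast_2d(X);c=X@p["world_to_cam"][:3,:3].T+p["world_to_cam"][:3,3]
    c=c*[1,-1,-1]
    return cv2.projectPoints(c.reshape(-1,1,3),np.zeros(3),np.zeros(3),p["mtx"],np.array(p["distortion"]))[0].reshape(-1,2)
def hc(pts):
    h=cv2.convexHull(pts.astype(np.float32));m=cv2.moments(h);return np.array([m["m10"],m["m01"]])/m["m00"],m["m00"]
def cyl(x,y,z,d,h):
    t=np.linspace(0,2*np.pi,60);a=np.c_[x+d/2*np.cos(t),y+d/2*np.sin(t)]
    return np.vstack([np.c_[a,np.full(60,z)],np.c_[a,np.full(60,z+h)]])
def maskhull(m):
    # corners of the pixels
    ys,xs=np.nonzero(m);return np.vstack([np.c_[xs+i,ys+j] for i in(-.5,.5) for j in(-.5,.5)])
def solve(views,q,z=0):
    d,h=np.array(D[q])/1e3
    def r(v):return np.concatenate([hc(proj(p,cyl(v[0],v[1],z,d,h)))[0]-c for p,c in views])
    s=least_squares(r,[.6,0],x_scale=.01,diff_step=1e-4);return s.x,r(s.x)
def back(p,uv,z):
    f=lambda v:(proj(p,[v[0],v[1],z])-uv).ravel()
    return least_squares(f,[.6,0],diff_step=1e-4).x
def locate(q,ps,box=None,z=0):
    V=[]
    for p in ps:
        for d in manip.silhouettes(p,q)[:1]:
            c,a=hc(maskhull(d["pixels"]));x,_=solve([(p,c)],q,z)
            am=hc(proj(p,cyl(*x,z,*(np.array(D[q])/1e3))))[1]
            print(q,"conf %.2f"%d["conf"],"xy",np.round(x*1e3,1),"area/model %.2f"%(a/am));V.append((p,c))
    if len(V)==2:
        x,r=solve(V,q,z);print("   both",np.round(x*1e3,1),"res",np.round(r,2))
E
python3 - <<'E'
from h import *
ps=[manip.snapshot(n) for n in("top","side")]
for q in D: locate(q,ps)
t=ps[0]; print(back(t,np.array([191.2,219.2]),.131))
for n,p,b in(("top",ps[0],(175,195,60,60)),("side",ps[1],(225,130,60,75))):
    x,y,w,h=b;cv2.imwrite(f"pics/arb_{n}.png",cv2.resize(p["img"][y:y+h,x:x+w,::-1],None,fx=8,fy=8,interpolation=cv2.INTER_NEAREST))
a=[cv2.imread(f"pics/arb_{n}.png") for n in("top","side")]
a=[cv2.copyMakeBorder(i,0,600-i.shape[0],0,0,cv2.BORDER_CONSTANT) for i in a];cv2.imwrite("pics/arb.png",cv2.resize(np.hstack(a),(800,500)))
for p in ps:
  for q in("arbor_face","chuck"):
    for d in manip.silhouettes(p,q)[:2]: print(q,d["box"],d["conf"])
E
```

```text
sleeve_mid conf 0.58 xy [ 442.6 -346.9] area/model 0.72
sleeve_mid conf 0.97 xy [ 440.4 -346. ] area/model 1.04
   both [ 441.  -346.3] res [-0.18  0.63  0.37  0.03]
cutter_big_mid conf 0.82 xy [452.2 320.8] area/model 0.82
cutter_big_mid conf 0.72 xy [451.3 321.7] area/model 0.98
   both [451.7 321. ] res [-0.06  0.18  0.19  0.09]
ring_mid conf 0.51 xy [639.8  29.2] area/model 0.96
cutter_small_mid conf 0.59 xy [442.7 -96.2] area/model 0.74
cutter_small_mid conf 0.80 xy [438.8 -94.9] area/model 0.97
   both [440.1 -95.5] res [-0.19  0.97  0.71  0.04]
nut_mid conf 0.40 xy [428.5  87.8] area/model 0.88
nut_mid conf 0.67 xy [449.7 320. ] area/model 3.98
   both [431.8 143.6] res [-2.072e+01  1.000e-02  5.210e+00  3.437e+01]
[0.59197236 0.21269551]
arbor_face [186.0, 203.7, 24.3, 39.7] 0.87
chuck [339.7, 182.4, 29.2, 34.4] 0.68
arbor_face [240.3, 144.4, 40.8, 57.1] 0.76
chuck [314.2, 238.8, 60.2, 71.8] 0.62
```

View pics/arb.png

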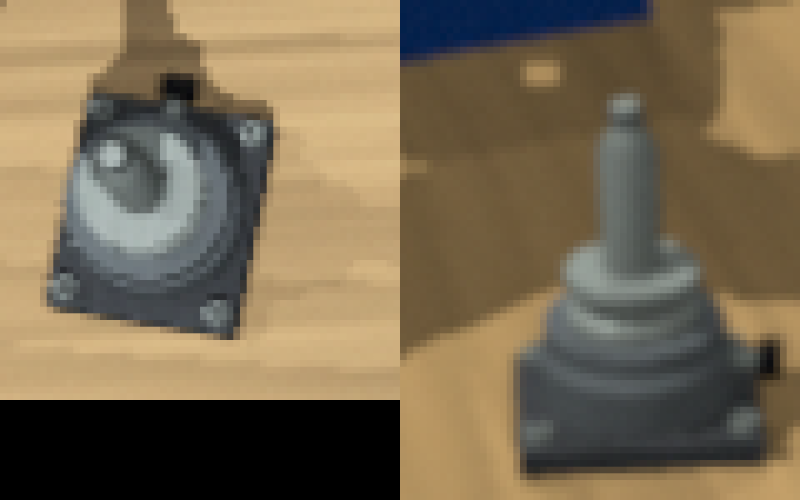

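Run:
```python
from h import *
ps=[manip.snapshot(n) for n in("top","side")]
print(back(ps[0],np.array([191.3,218.]),.131),back(ps[0],np.array([195.2,223.]),.065))
print(back(ps[1],np.array([258.2,145.1]),.1305),back(ps[1],np.array([259,170.]),.065))
# model overlay, several rings
def draw(v,s=8):
    out=[]
    for p,b in zip(ps,((175,195,60,60),(225,130,60,75))):
        x,y,w,h=b;im=cv2.resize(p["img"][y:y+h,x:x+w,::-1],None,fx=s,fy=s,interpolation=cv2.INTER_CUBIC)
        for d,z,c in((50,.065,(0,0,255)),(22,.115,(0,255,0)),(12,.131,(255,0,0)),(74,.0,(255,0,255))):
            k=proj(p,cyl(*v,z,d/1e3,0)[:60]);cv2.polylines(im,[np.int32(((k-[x,y]+.5)*s))],True,c,1)
        out.append(cv2.copyMakeBorder(im,0,600-im.shape[0],0,0,cv2.BORDER_CONSTANT))
    return cv2.resize(np.hstack(out),(800,500),interpolation=cv2.INTER_AREA)
cv2.imwrite("pics/arb2.png",draw([.5925,.2125]))
for n in range(3):
    p=manip.snapshot("side"); locate("ring_mid",[p])
```

```text
[0.59503867 0.21236549] [0.59506336 0.21314476]
[0.5928886  0.21329694] [0.59194246 0.21138048]
ring_mid conf 0.78 xy [638.2  28.9] area/model 1.17
ring_mid conf 0.56 xy [638.3  28.4] area/model 0.98
ring_mid conf 0.68 xy [638.6  28.5] area/model 0.93
```

View pics/arb2.png

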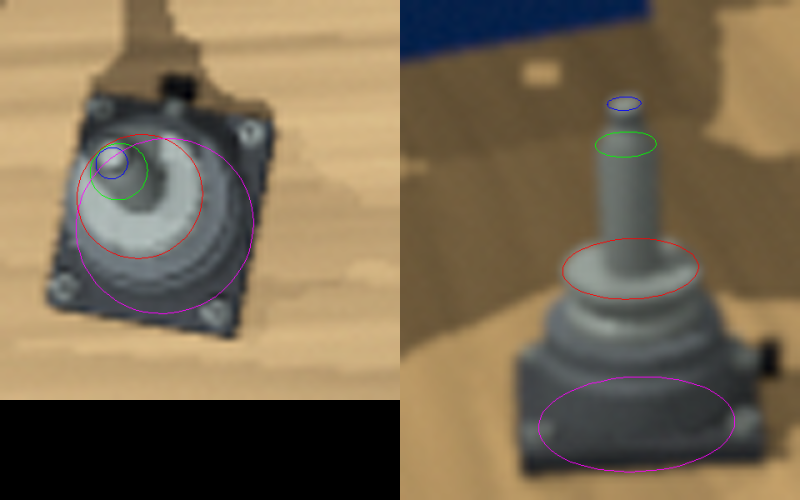

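{"op": "servo_tool", "data": {
  "commands": [0,0,0,0,0,-0.0158,1,0,0,0,0,0,-0.0158,1,0,0,0,0,0,-0.0158,1,0,0,0,0,0,-0.0158,1,-0.067,0,0,0,0,0,1,-0.067,-0.05,0,0,0,0,1,-0.067,-0.05,0,0,0,0,1,-0.067,-0.05,0,0,0,0,1,-0.067,-0.05,0,0,0,0,1,-0.067,-0.05,0,0,0,0,1,0,-0.08,0,0,0,0,1,0,-0.08,0,0,0,0,1]
}}

```text
t: 3.2
tcp_pos: [0.444, 0.3709, 0.231]
tool_rot: [-0.0, 1.0, 0.0, 0.001]
force: [0.5, -0.3, -0.9]
finger_gap: 1.001
gripper_force: 0.0
```

{"op": "servo_tool", "data": {
  "commands": [0,-0.08,0,0,0,0,1,0,-0.08,0,0,0,0,1,0,-0.08,0,0,0,0,1,0,-0.08,0,0,0,0,1,0,-0.08,0,0,0,0,1,0,-0.08,0,0,0,0,1,0,-0.08,0,0,0,0,1,0,-0.08,0,0,0,0,1,0,-0.08,0,0,0,0,1,0,-0.08,0,0,0,0,1,0,-0.08,0,0,0,0,1,0,-0.08,0,0,0,0,1]
}}

```text
t: 4.2
tcp_pos: [0.4421, -0.1097, 0.2317]
tool_rot: [-0.001, 1.0, -0.0, 0.0]
force: [0.7, -0.5, -0.6]
finger_gap: 0.997
gripper_force: 0.0
```

{"op": "servo_tool", "data": {
  "commands": [0,-0.08,0.04,0,0,0,1,0,-0.08,0.06,0,0,0,1,0,-0.08,0.06,0,0,0,1,0,-0.08,0.06,0,0,0,1,0,-0.08,0.06,0,0,0,1,0,-0.036,0.06,0,0,0,1,0,0,0,0,0,0,1,0,0,0,0,0,0,1]
}}

```text
t: 4.87
tcp_pos: [0.4414, -0.2962, 0.0809]
tool_rot: [0.001, 1.0, 0.002, -0.002]
force: [-0.2, -0.2, 0.1]
finger_gap: 0.998
gripper_force: 0.0
```

{"op": "servo_tool", "data": {
  "commands": [0,-0.05,0.04,0,0,0,1,0,-0.05,0.04,0,0,0,1,0,0,0.04,0,0,0,1,0,0,0.036,0,0,0,1,0,0,0,0,0,0,-1,0,0,0,0,0,0,-1,0,0,0,0,0,0,-1,0,0,0,0,0,0,-1,0,0,0,0,0,0,-1,0,0,0,0,0,0,-1],
  "force": 25
}}

```text
t: 5.7
tcp_pos: [0.4436, -0.3464, 0.0068]
tool_rot: [-0.001, 1.0, -0.001, 0.001]
force: [1.1, 1.0, 6.2]
finger_gap: 0.385
gripper_force: 24.3
```

Run:
```python
from h import *
s=manip.sense();print({k:np.round(s[k],4) for k in("q","tcp_pos","tool_rot","force","finger_gap","gripper_force")})
p=manip.snapshot("side");cv2.imwrite("pics/g1.png",cv2.resize(p["img"][270:400,180:340,::-1],(800,600)))
```

```text
{'q': array([-8.6180e-01,  7.8810e-01,  1.7353e+00,  8.0000e-04,  6.1550e-01,
       -2.4346e+00]), 'tcp_pos': array([ 0.4436, -0.3464,  0.0068]), 'tool_rot': array([-7.0e-04,  1.0e+00, -9.0e-04,  1.1e-03]), 'force': array([1.1005, 0.9788, 6.2463]), 'finger_gap': np.float64(0.3849), 'gripper_force': np.float64(24.3383)}
```

View pics/g1.png

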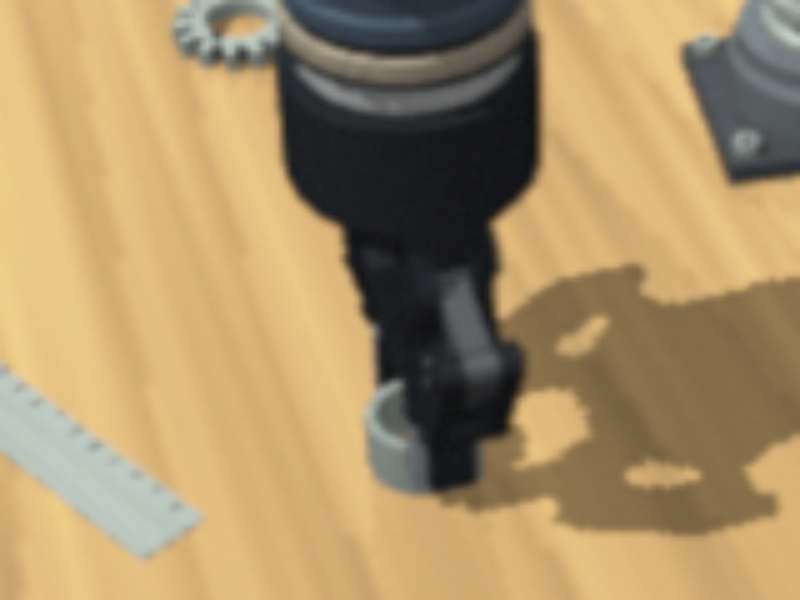

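{"op": "servo_tool", "data": {
  "commands": [0,0,-0.002,0,0,0,0.2,0,0,0,0,0,0,0.2,0,0,0,0,0,0.019,0.2,0,0,0,0,0,0.019,0.2,0,0,0,0,0,0.019,0.2,0,0,0,0,0,0.019,0.2,0,0,0,0,0,0.019,0.2,0,0,0,0,0,0.019,0.2,0,0,0,0,0,0.019,0.2,0,0,0,0,0,0.019,0.2,0,0,0,0,0,0.019,0.2,0,0,0,0,0,0.019,0.2]
}}

```text
t: 6.75
tcp_pos: [0.4427, -0.3464, 0.0059]
tool_rot: [0.564, 0.826, -0.0, 0.0]
force: [-0.2, 0.2, -0.9]
finger_gap: 0.604
gripper_force: 0.0
```

{"op": "servo_tool", "data": {
  "commands": [0,0,0,0,0,0.019,0.2,0,0,0,0,0,0.019,0.2,0,0,0,0,0,0.019,0.2,0,0,0,0,0,0.003,0.2,0,0,0,0,0,0,-1,0,0,0,0,0,0,-1,0,0,0,0,0,0,-1,0,0,0,0,0,0,-1,0,0,0,0,0,0,-1]
}}

```text
t: 7.5
tcp_pos: [0.4426, -0.3463, 0.006]
tool_rot: [0.706, 0.708, -0.0, 0.0]
force: [-1.0, 0.7, 4.2]
finger_gap: 0.389
gripper_force: 24.8
```

Run:
```python
from h import *
s=manip.sense();print({k:np.round(s[k],4) for k in("q","tcp_pos","tool_rot","force","finger_gap","gripper_force")})
```

```text
{'q': array([-8.6270e-01,  7.8950e-01,  1.7356e+00, -1.0000e-04,  6.1630e-01,
       -8.6480e-01]), 'tcp_pos': array([ 0.4426, -0.3463,  0.006 ]), 'tool_rot': array([ 7.063e-01,  7.079e-01, -0.000e+00,  1.000e-04]), 'force': array([-0.9913,  0.6993,  4.2401]), 'finger_gap': np.float64(0.3893), 'gripper_force': np.float64(24.7796)}
```

{"op": "servo_tool", "data": {
  "commands": [0,0,-0.01,0,0,0,-1,0,0,-0.07,0,0,0,-1,0,0,-0.08,0,0,0,-1,0,0,-0.08,0,0,0,-1,0,0,-0.08,0,0,0,-1,0,0,-0.04,0,0,0,-1,0.078,0.02,0,0,0,0,-1,0.078,0.02,0,0,0,0,-1,0.078,0.02,0,0,0,0,-1,0.078,0.02,0,0,0,0,-1,0.078,0.02,0,0,0,0,-1,0.078,0.02,0,0,0,0,-1],
  "force": 50
}}

```text
t: 8.5
tcp_pos: [0.5022, -0.1103, 0.1857]
tool_rot: [0.707, 0.707, 0.0, -0.0]
force: [1.1, 0.1, -0.4]
finger_gap: 0.37
gripper_force: 49.9
```

{"op": "servo_tool", "data": {
  "commands": [0.078,0.02,0,0,0,0,-1,0.078,0.02,0,0,0,0,-1,0.078,0.02,0,0,0,0,-1,0.078,0.02,0,0,0,0,-1,0.078,0.02,0,0,0,0,-1,0.078,0.02,0,0,0,0,-1,0.078,0.02,0,0,0,0,-1,0.078,0.02,0,0,0,0,-1,0.026,0.02,0,0,0,0,-1,0,0,0,0,0,0,-1,0,0,0,0,0,0,-1]
}}

```text
t: 9.42
tcp_pos: [0.5914, 0.2136, 0.1851]
tool_rot: [0.706, 0.708, -0.001, -0.0]
force: [0.0, -0.4, -1.9]
finger_gap: 0.371
gripper_force: 49.9
```

Run:
```python
from h import *
s=manip.sense();print({k:np.round(s[k],4) for k in("q","tcp_pos","tool_rot","force","finger_gap","gripper_force")})
ps=[manip.snapshot(n) for n in("top","side")]
locate("sleeve_mid",ps,z=s["tcp_pos"][2]-.006)
o=[]
for p in ps:
    u,v=proj(p,s["tcp_pos"]-[0,0,.03])[0];print(u,v);x,y=int(u)-25,int(v)-35
    o.append(cv2.resize(p["img"][y:y+75,x:x+50,::-1],(400,600)))
cv2.imwrite("pics/a1.png",np.hstack(o))
```

```text
{'q': array([ 1.6950e-01,  5.8550e-01,  1.4666e+00, -6.0000e-04,  1.0906e+00,
        1.6600e-01]), 'tcp_pos': array([0.5914, 0.2136, 0.1851]), 'tool_rot': array([ 7.058e-01,  7.084e-01, -6.000e-04, -1.000e-04]), 'force': array([ 0.0351, -0.3901, -1.8601]), 'finger_gap': np.float64(0.3714), 'gripper_force': np.float64(49.8963)}
sleeve_mid conf 0.50 xy [590.9 209.1] area/model 0.91
189.18200853276988 217.51883372770928
257.1915982409505 135.63246842665302
```

View pics/a1.png

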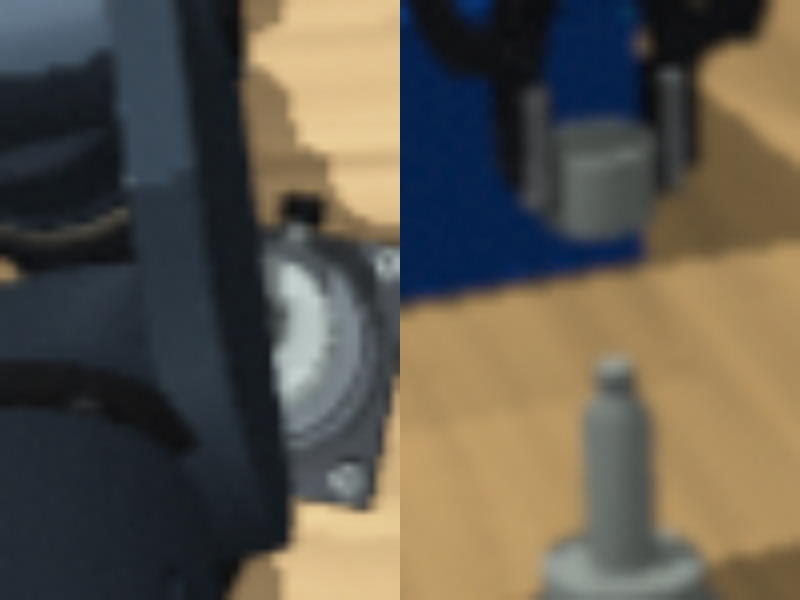

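{"op": "servo_tool", "data": {
  "commands": [-0.0016,0.0042,0.03,0,0,0,-1,0,0,0.04,0,0,0,-1,0,0,0.03,0,0,0,-1,0,0,0.01,0,0,0,-1,0,0,0,0,0,0,-1,0,0,0,0,0,0,-1]
}}

```text
t: 10.12
tcp_pos: [0.5942, 0.2114, 0.131]
tool_rot: [0.707, 0.707, 0.0, 0.0]
force: [0.2, 0.4, -0.3]
finger_gap: 0.374
gripper_force: 49.9
```

{"op": "servo_tool", "data": {
  "commands": [0,0,0.002,0,0,0,-1,0,0,0.002,0,0,0,-1,0,0,0.002,0,0,0,-1,0,0,0.002,0,0,0,-1]
}}

```text
t: 10.45
tcp_pos: [0.5943, 0.2122, 0.1273]
tool_rot: [0.707, 0.708, 0.001, 0.0]
force: [-0.3, -0.3, -1.3]
finger_gap: 0.378
gripper_force: 49.9
```

{"op": "servo_tool", "data": {
  "commands": [0,0,0.002,0,0,0,-1,0,0,0.002,0,0,0,-1,0,0,0.002,0,0,0,-1,0,0,0.002,0,0,0,-1]
}}

```text
t: 10.78
tcp_pos: [0.5939, 0.2122, 0.1226]
tool_rot: [0.707, 0.708, -0.0, -0.0]
force: [0.6, -0.0, -0.9]
finger_gap: 0.378
gripper_force: 49.9
```

{"op": "servo_tool", "data": {
  "commands": [0,0,0.003,0,0,0,-1,0,0,0.003,0,0,0,-1,0,0,0.003,0,0,0,-1,0,0,0.003,0,0,0,-1]
}}

```text
t: 11.12
tcp_pos: [0.5939, 0.2121, 0.1164]
tool_rot: [0.707, 0.708, -0.0, -0.0]
force: [-1.1, 0.1, -1.2]
finger_gap: 0.374
gripper_force: 49.9
```

{"op": "servo_tool", "data": {
  "commands": [0,0,0.006,0,0,0,-1,0,0,0.006,0,0,0,-1,0,0,0.006,0,0,0,-1,0,0,0.006,0,0,0,-1]
}}

```text
t: 11.45
tcp_pos: [0.5939, 0.2121, 0.1043]
tool_rot: [0.707, 0.708, -0.0, -0.0]
force: [0.2, -0.1, 0.7]
finger_gap: 0.375
gripper_force: 49.9
```

{"op": "servo_tool", "data": {
  "commands": [0,0,0.012,0,0,0,-1,0,0,0.012,0,0,0,-1,0,0,0.012,0,0,0,-1,0,0,0.012,0,0,0,-1,0,0,0.006,0,0,0,-1,0,0,0,0,0,0,-1]
}}

```text
t: 11.95
tcp_pos: [0.5932, 0.212, 0.0765]
tool_rot: [0.707, 0.708, -0.001, -0.001]
force: [0.7, 0.7, -1.1]
finger_gap: 0.378
gripper_force: 49.9
```

{"op": "servo_tool", "data": {
  "commands": [0,0,0.002,0,0,0,-1,0,0,0.002,0,0,0,-1,0,0,0.002,0,0,0,-1,0,0,0.001,0,0,0,-1]
}}

```text
t: 12.28
tcp_pos: [0.5941, 0.2121, 0.0744]
tool_rot: [0.707, 0.708, 0.0, 0.0]
force: [0.3, 0.3, 0.0]
finger_gap: 0.378
gripper_force: 49.9
```

{"op": "servo_tool", "data": {
  "commands": [0,0,0.002,0,0,0,-1,0,0,0.002,0,0,0,-1,0,0,0.0015,0,0,0,-1]
}}

```text
t: 12.53
tcp_pos: [0.594, 0.2122, 0.0714]
tool_rot: [0.707, 0.708, 0.0, 0.0]
force: [0.4, -0.7, -0.2]
finger_gap: 0.382
gripper_force: 49.9
```

{"op": "servo_tool", "data": {
  "commands": [0,0,0.001,0,0,0,-1,0,0,0.001,0,0,0,-1]
}}

```text
t: 12.7
tcp_pos: [0.594, 0.2121, 0.0712]
tool_rot: [0.707, 0.708, 0.0, 0.0]
force: [-1.6, -0.8, 8.0]
finger_gap: 0.376
gripper_force: 50.6
```

{"op": "servo_tool", "data": {
  "commands": [0,0,-0.001,0,0,0,0,0,0,0,0,0,0,0.2,0,0,0,0,0,0,0.3,0,0,-0.02,0,0,0,0.3,0,0,-0.06,0,0,0,0.3,0,0,-0.07,0,0,0,0.3,0,0,-0.07,0,0,0,0.3,0,0,-0.04,0,0,0,1,0.055,-0.071,0,0,0,0,1,0.055,-0.071,0,0,0,0,1,0.055,-0.071,0,0,0,0,1,0.055,-0.071,0,0,0,0,1]
}}

```text
t: 13.7
tcp_pos: [0.4609, 0.3146, 0.2019]
tool_rot: [0.707, 0.707, 0.001, 0.0]
force: [-0.7, 1.3, -0.9]
finger_gap: 1.001
gripper_force: 0.0
```

Run:
```python
from h import *
s=manip.sense();print({k:np.round(s[k],4) for k in("q","tcp_pos","tool_rot","force","finger_gap","gripper_force")})
p=manip.snapshot("side");cv2.imwrite("pics/b1.png",cv2.resize(p["img"][120:220,160:300,::-1],(800,571)))
for q in D: locate(q,[p])
```

```text
{'q': array([3.9870e-01, 4.7440e-01, 1.6344e+00, 2.0000e-04, 1.0315e+00,
       3.9860e-01]), 'tcp_pos': array([0.4609, 0.3146, 0.2019]), 'tool_rot': array([7.071e-01, 7.071e-01, 6.000e-04, 2.000e-04]), 'force': array([-0.6609,  1.3132, -0.9141]), 'finger_gap': np.float64(1.0009), 'gripper_force': np.float64(0.0)}
cutter_big_mid conf 0.57 xy [447.2 322.1] area/model 0.88
ring_mid conf 0.44 xy [637.2  29.1] area/model 0.91
cutter_small_mid conf 0.63 xy [439.3 -95.1] area/model 1.06
nut_mid conf 0.53 xy [427.3  88.5] area/model 0.84
```

View pics/b1.png

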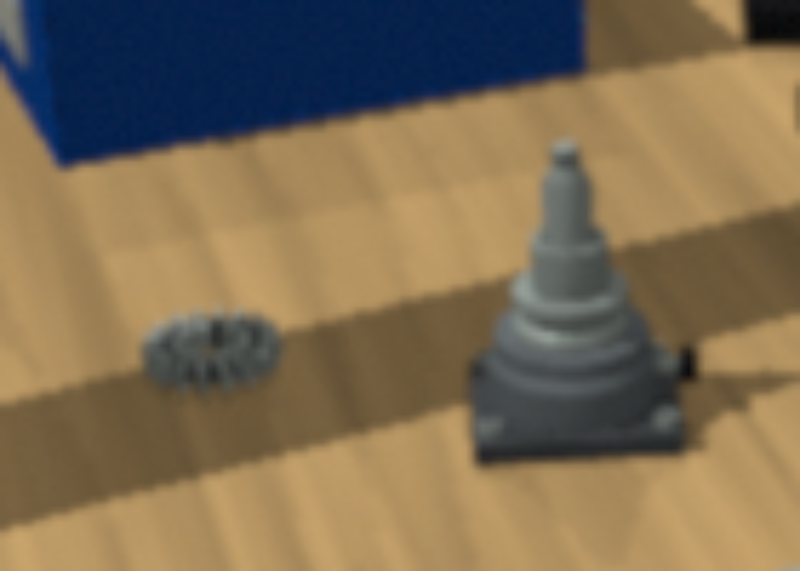

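{"op": "servo_tool", "data": {
  "commands": [0.0128,-0.0178,0.05,0,0,0,1,0,0,0.07,0,0,0,1,0,0,0.07,0,0,0,1,0,0,0.07,0,0,0,1,0,0,0.07,0,0,0,1,0,0,0.04,0,0,0,1,0,0,0.02,0,0,0,1,0,0,0.01,0,0,0,1,0,0,0,0,0,0,1,0,0,0,0,0,0,1]
}}

```text
t: 14.83
tcp_pos: [0.4546, 0.3205, 0.0018]
tool_rot: [0.707, 0.707, 0.001, 0.0]
force: [0.1, -0.6, -0.9]
finger_gap: 0.998
gripper_force: 0.0
```

{"op": "servo_tool", "data": {
  "commands": [0,-0.004,0.006,0,0,0,1,0,0,0.005,0,0,0,1,0,0,0,0,0,0,-1,0,0,0,0,0,0,-1,0,0,0,0,0,0,-1,0,0,0,0,0,0,-1,0,0,0,0,0,0,-1],
  "force": 25
}}

```text
t: 15.42
tcp_pos: [0.4513, 0.3206, -0.0039]
tool_rot: [0.707, 0.708, 0.0, 0.0]
force: [-1.0, 1.1, 6.6]
finger_gap: 0.723
gripper_force: 27.9
```

{"op": "servo_tool", "data": {
  "commands": [0,0,0,0,0,0,1,0,0,0,0,0,0,1,0,0,0,0,0,0,1,0,0,0,0,0,-0.019,1,0,0,0,0,0,-0.019,1,0,0,0,0,0,-0.019,1,0,0,0,0,0,-0.019,1,0,0,0,0,0,-0.019,1,0,0,0,0,0,-0.019,1,0,0,0,0,0,-0.019,1,0,0,0,0,0,-0.019,1,0,0,0,0,0,-0.019,1]
}}

```text
t: 16.42
tcp_pos: [0.4511, 0.3203, -0.0049]
tool_rot: [0.242, 0.97, -0.0, -0.0]
force: [-0.5, -0.1, -0.1]
finger_gap: 0.999
gripper_force: 0.0
```

{"op": "servo_tool", "data": {
  "commands": [0,0,0,0,0,-0.019,1,0,0,0,0,0,-0.019,1,0,0,0,0,0,-0.019,1,0,0,0,0,0,-0.019,1,0,0,0,0,0,-0.003,1,0,0,0,0,0,0,-1,0,0,0,0,0,0,-1,0,0,0,0,0,0,-1,0,0,0,0,0,0,-1,0,0,0,0,0,0,-1]
}}

```text
t: 17.25
tcp_pos: [0.4512, 0.3205, -0.0042]
tool_rot: [-0.0, 1.0, 0.0, 0.0]
force: [-0.2, -0.2, 4.7]
finger_gap: 0.743
gripper_force: 26.9
```

{"op": "servo_tool", "data": {
  "commands": [0,0,-0.01,0,0,0,-1,0,0,-0.06,0,0,0,-1,0,0,-0.08,0,0,0,-1,0,0,-0.08,0,0,0,-1,0,0,-0.08,0,0,0,-1,0,0,-0.05,0,0,0,-1,0,0,-0.02,0,0,0,-1],
  "force": 60
}}

```text
t: 17.83
tcp_pos: [0.4531, 0.3213, 0.1895]
tool_rot: [-0.001, 1.0, 0.002, 0.004]
force: [-0.2, -0.1, -1.3]
finger_gap: 0.725
gripper_force: 66.3
```

{"op": "servo_tool", "data": {
  "commands": [-0.03,-0.023,0,0,0,0,-1,-0.05,-0.038,0,0,0,0,-1,-0.05,-0.038,0,0,0,0,-1,-0.05,-0.038,0,0,0,0,-1,-0.05,-0.038,0,0,0,0,-1,-0.036,-0.027,0,0,0,0,-1,-0.02,-0.015,0,0,0,0,-1,0,0,0,0,0,0,-1,0,0,0,0,0,0,-1,0,0,0,0,0,0,-1]
}}

```text
t: 18.67
tcp_pos: [0.5922, 0.2129, 0.1844]
tool_rot: [-0.001, 1.0, 0.0, -0.002]
force: [-0.3, 0.5, -2.5]
finger_gap: 0.725
gripper_force: 66.3
```

{"op": "servo_tool", "data": {
  "commands": [-0.0036,-0.0016,0.03,0,0,0,-1,0,0,0.03,0,0,0,-1,0,0,0.025,0,0,0,-1,0,0,0,0,0,0,-1,0,0,0,0,0,0,-1]
}}

```text
t: 19.08
tcp_pos: [0.5942, 0.2124, 0.1423]
tool_rot: [-0.002, 1.0, -0.0, -0.001]
force: [0.2, -0.6, -1.3]
finger_gap: 0.722
gripper_force: 66.3
```

Run:
```python
from h import *
s=manip.sense();print({k:np.round(s[k],4) for k in("tcp_pos","tool_rot","force")})
p=manip.snapshot("side");cv2.imwrite("pics/b2.png",cv2.resize(p["img"][90:210,210:320,::-1],(550,600)))
```

```text
{'tcp_pos': array([0.5942, 0.2124, 0.1423]), 'tool_rot': array([-1.5e-03,  1.0e+00, -1.0e-04, -1.4e-03]), 'force': array([ 0.1896, -0.5766, -1.3263])}
```

View pics/b2.png

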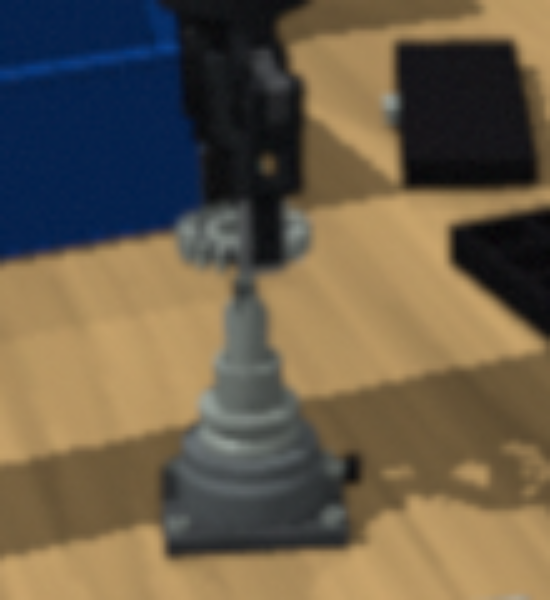

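{"op": "servo_tool", "data": {
  "commands": [0,0,0.006,0,0,0,-1,0,0,0.006,0,0,0,-1,0,0,0.006,0,0,0,-1,0,0,0.006,0,0,0,-1,0,0,0.006,0,0,0,-1,0,0,0.004,0,0,0,-1,0,0,0.004,0,0,0,-1,0,0,0.004,0,0,0,-1]
}}

```text
t: 19.8
tcp_pos: [0.5961, 0.2112, 0.1216]
tool_rot: [-0.001, 1.0, -0.0, -0.0]
force: [-0.1, -0.7, -1.0]
finger_gap: 0.723
gripper_force: 66.3
```

{"op": "servo_tool", "data": {
  "commands": [0,0,0.003,0,0,0,-1,0,0,0.003,0,0,0,-1,0,0,0.003,0,0,0,-1,0,0,0.003,0,0,0,-1]
}}

```text
t: 20.13
tcp_pos: [0.5962, 0.2113, 0.1158]
tool_rot: [-0.001, 1.0, 0.0, 0.0]
force: [-0.2, 0.0, -2.0]
finger_gap: 0.724
gripper_force: 66.3
```

{"op": "servo_tool", "data": {
  "commands": [0.0044,0.0018,0,0,0,0,-1,0,0,0,0,0,0,-1,0,0,0.003,0,0,0,-1,0,0,0.003,0,0,0,-1,0,0,0.003,0,0,0,-1]
}}

```text
t: 20.55
tcp_pos: [0.594, 0.2122, 0.1114]
tool_rot: [-0.001, 1.0, -0.0, 0.0]
force: [0.2, 0.2, -0.9]
finger_gap: 0.721
gripper_force: 66.3
```

{"op": "servo_tool", "data": {
  "commands": [0,0,0.005,0,0,0,-1,0,0,0.005,0,0,0,-1,0,0,0.006,0,0,0,-1,0,0,0.006,0,0,0,-1]
}}

```text
t: 20.88
tcp_pos: [0.5939, 0.2122, 0.1001]
tool_rot: [-0.001, 1.0, -0.0, -0.0]
force: [-0.2, 0.1, -1.9]
finger_gap: 0.724
gripper_force: 66.3
```

Expected contact at TCP z ≈ 0.0848.

{"op": "servo_tool", "data": {
  "commands": [0,0,0.006,0,0,0,-1,0,0,0.006,0,0,0,-1,0,0,0.006,0,0,0,-1,0,0,0.004,0,0,0,-1,0,0,0.002,0,0,0,-1,0,0,0,0,0,0,-1]
}}

```text
t: 21.38
tcp_pos: [0.5937, 0.2122, 0.0881]
tool_rot: [-0.001, 1.0, -0.0, -0.0]
force: [0.1, -0.2, -2.4]
finger_gap: 0.721
gripper_force: 66.3
```

{"op": "servo_tool", "data": {
  "commands": [0,0,0.002,0,0,0,-1,0,0,0.002,0,0,0,-1]
}}

```text
t: 21.55
tcp_pos: [0.5941, 0.2122, 0.0866]
tool_rot: [-0.001, 1.0, 0.0, 0.0]
force: [0.3, 0.1, -1.8]
finger_gap: 0.716
gripper_force: 66.3
```

{"op": "servo_tool", "data": {
  "commands": [0,0,0.0015,0,0,0,-1,0,0,0,0,0,0,-1]
}}

```text
t: 21.72
tcp_pos: [0.5939, 0.2122, 0.0856]
tool_rot: [-0.001, 1.0, -0.0, -0.0]
force: [1.1, 0.5, -1.6]
finger_gap: 0.721
gripper_force: 66.3
```

{"op": "servo_tool", "data": {
  "commands": [0,0,0.001,0,0,0,-1,0,0,0.001,0,0,0,-1,0,0,0,0,0,0,-1]
}}

```text
t: 21.97
tcp_pos: [0.594, 0.2122, 0.0854]
tool_rot: [-0.001, 1.0, 0.0, 0.0]
force: [-1.4, -0.0, 2.9]
finger_gap: 0.725
gripper_force: 66.8
```

{"op": "servo_tool", "data": {
  "commands": [0,0,0.001,0,0,0,-1,0,0,0,0,0,0,-1]
}}

```text
t: 22.13
tcp_pos: [0.5941, 0.2122, 0.0853]
tool_rot: [-0.001, 1.0, 0.0, 0.0]
force: [-2.7, -1.5, 5.8]
finger_gap: 0.72
gripper_force: 67.1
```

{"op": "servo_tool", "data": {
  "commands": [0,0,-0.001,0,0,0,1,0,0,0,0,0,0,1,0,0,0,0,0,0,1,0,0,-0.02,0,0,0,1,0,0,-0.06,0,0,0,1,0,0,-0.05,0,0,0.0195,1,0,0,-0.04,0,0,0.0195,1,0,0,-0.03,0,0,0.0195,1,0,0,-0.02,0,0,0.0195,1,0,0,0,0,0,0.0195,1,0,0,0,0,0,0.0195,1,0,0,0,0,0,0.0195,1]
}}

```text
t: 23.13
tcp_pos: [0.5941, 0.2123, 0.1958]
tool_rot: [0.418, 0.908, 0.0, 0.001]
force: [-1.1, 0.4, -0.3]
finger_gap: 1.0
gripper_force: 0.0
```

{"op": "servo_tool", "data": {
  "commands": [0,0,0,0,0,0.0195,1,0,0,0,0,0,0.0195,1,0,0,0,0,0,0.0195,1,0,0,0,0,0,0.0195,1,0,0,0,0,0,0.0195,1,0,0,0,0,0,0.0195,1,0,0,0,0,0,0.0195,1,0,0,0,0,0,0.0187,1,0,0,0,0,0,0,1]
}}

```text
t: 23.88
tcp_pos: [0.594, 0.2122, 0.1952]
tool_rot: [0.794, 0.608, 0.0, 0.0]
force: [0.1, -0.3, -0.7]
finger_gap: 0.995
gripper_force: 0.0
```

Run:
```python
from h import *
s=manip.sense();print({k:np.round(s[k],4) for k in("q","tcp_pos","tool_rot","force")})
ps=[manip.snapshot(n) for n in("top","side")]
locate("ring_mid",ps)
p=ps[1];cv2.imwrite("pics/b3.png",cv2.resize(p["img"][120:220,225:345,::-1],(720,600)))
from scipy.spatial.transform import Rotation as R
M=R.from_quat(s["tool_rot"]).as_matrix();print(M.round(3));print((M.T@(np.array([.6393,.029,.18])-s["tcp_pos"])/.5).round(4))
```

```text
{'q': array([0.1662, 0.5753, 1.4537, 0.    , 1.112 , 0.4288]), 'tcp_pos': array([0.594 , 0.2122, 0.1952]), 'tool_rot': array([7.936e-01, 6.084e-01, 3.000e-04, 1.000e-04]), 'force': array([ 0.0838, -0.302 , -0.7302])}
ring_mid conf 0.54 xy [641.   28.6] area/model 0.98
ring_mid conf 0.73 xy [639.2  27.8] area/model 0.89
   both [640.   28.5] res [ 0.06  0.32  0.23 -0.21]
[[ 0.26   0.966  0.001]
 [ 0.966 -0.26   0.   ]
 [ 0.     0.001 -1.   ]]
[-0.3304  0.1826  0.0305]
```

View pics/b3.png

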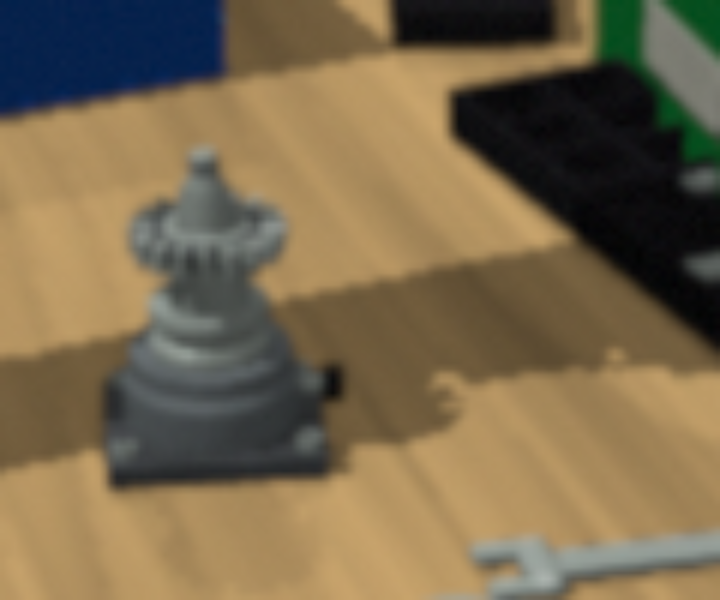

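{"op": "servo_tool", "data": {
  "commands": [-0.03,0.0166,0.0,0,0,0,0.28,-0.06,0.0333,0,0,0,0,0.28,-0.06,0.0333,0,0,0,0,0.28,-0.06,0.0333,0,0,0,0,0.28,-0.06,0.0333,0,0,0,0,0.28,-0.04,0.022,0.01,0,0,0,0.28,-0.02,0.011,0.02,0,0,0,0.28,0,0,0.07,0,0,0,0.28,0,0,0.07,0,0,0,0.28,0,0,0.06,0,0,0,0.28,0,0,0,0,0,0,0.28,0,0,0,0,0,0,0.28]
}}

```text
t: 25.08
tcp_pos: [0.6378, 0.0301, 0.0777]
tool_rot: [0.793, 0.61, -0.002, -0.002]
force: [1.2, 0.1, 0.6]
finger_gap: 0.643
gripper_force: 0.0
```

Run:
```python
from h import *
from scipy.spatial.transform import Rotation as R
s=manip.sense();M=R.from_quat(s["tool_rot"]).as_matrix();print(s["tcp_pos"],s["finger_gap"],(M.T@(np.array([.6393,.0287,.0])-s["tcp_pos"])/.5).round(4))
```

```text
[0.63783568 0.03014044 0.07765887] 0.6427498230495662 [-0.002   0.0044  0.1553]
```

{"op": "servo_tool", "data": {
  "commands": [-0.002,0.0044,0.03,0,0,0,0.28,0,0,0.05,0,0,0,0.28,0,0,0.04,0,0,0,0.28,0,0,0.02,0,0,0,0.28,0,0,0.006,0,0,0,0.28,0,0,0,0,0,0,0.28,0,0,0,0,0,0,0.28]
}}

```text
t: 25.67
tcp_pos: [0.6428, 0.0277, 0.008]
tool_rot: [0.793, 0.609, 0.001, 0.001]
force: [0.7, -0.6, 0.5]
finger_gap: 0.643
gripper_force: 0.0
```

{"op": "servo_tool", "data": {
  "commands": [0,-0.0073,0,0,0,0,0.28,0,0,0,0,0,0,0.28,0,0,0.008,0,0,0,0.28,0,0,0.006,0,0,0,0.28,0,0,0,0,0,0,0.28]
}}

```text
t: 26.08
tcp_pos: [0.6377, 0.0287, -0.0008]
tool_rot: [0.793, 0.609, -0.0, -0.0]
force: [0.2, -0.8, -0.4]
finger_gap: 0.637
gripper_force: 0.0
```

{"op": "servo_tool", "data": {
  "commands": [0,0.001,-0.002,0,0,0,0.28,0,0,0,0,0,0,-1,0,0,0,0,0,0,-1,0,0,0,0,0,0,-1,0,0,0,0,0,0,-1,0,0,0,0,0,0,0.28,0,0,0,0,0,0,0.28,0,0,0,0,0,0.019,0.28,0,0,0,0,0,0.019,0.28,0,0,0,0,0,0.019,0.28,0,0,0,0,0,0.019,0.28],
  "force": 25
}}

```text
t: 27.0
tcp_pos: [0.6383, 0.0285, 0.0004]
tool_rot: [0.916, 0.402, -0.0, -0.0]
force: [0.0, 0.2, 0.6]
finger_gap: 0.636
gripper_force: 0.0
```

{"op": "servo_tool", "data": {
  "commands": [0,0,0,0,0,0.019,0.28,0,0,0,0,0,0.019,0.28,0,0,0,0,0,0.019,0.28,0,0,0,0,0,0.019,0.28,0,0,0,0,0,0.015,0.28,0,0,0,0,0,0,-1,0,0,0,0,0,0,-1,0,0,0,0,0,0,-1,0,0,0,0,0,0,-1,0,0,0,0,0,0,-1]
}}

```text
t: 27.83
tcp_pos: [0.6384, 0.0285, 0.0008]
tool_rot: [0.991, 0.131, -0.0, -0.0]
force: [-0.7, 0.3, 4.0]
finger_gap: 0.498
gripper_force: 25.2
```

Run:
```python
from h import *
from scipy.spatial.transform import Rotation as R
s=manip.sense();M=R.from_quat(s["tool_rot"]).as_matrix();print(M.round(3),s["q"].round(3),s["tcp_pos"],s["finger_gap"],(M.T@(np.array([.594,.2122,.19])-s["tcp_pos"])/.5).round(4))
p=manip.snapshot("side");cv2.imwrite("pics/r1.png",cv2.resize(p["img"][180:255,260:360,::-1],(800,600)))
```

```text
[[ 0.966  0.259 -0.   ]
 [ 0.259 -0.966 -0.   ]
 [-0.    -0.    -1.   ]] [-0.13   0.854  1.531 -0.     0.757  1.179] [0.63838328 0.02852648 0.00080114] 0.49757725468822284 [ 0.0093 -0.3778 -0.3784]
```

View pics/r1.png

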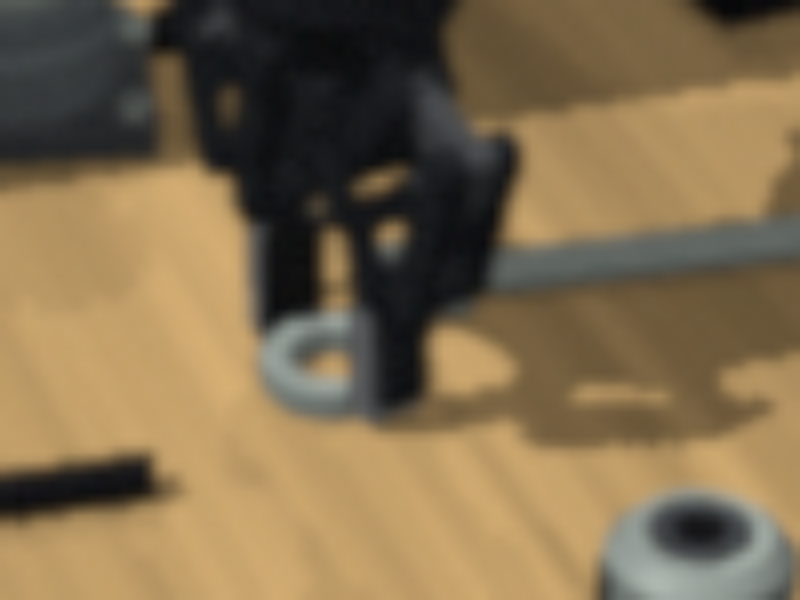

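{"op": "servo_tool", "data": {
  "commands": [0,0,-0.01,0,0,0,-1,0,0,-0.05,0,0,0,-1,0,0,-0.08,0,0,0,-1,0,0,-0.08,0,0,0,-1,0,0,-0.08,0,0,0,-1,0,0,-0.05,0,0,0,-1,0,0,-0.03,0,0,0,-1,0,0,0,0,0,0,-1],
  "force": 60
}}

```text
t: 28.55
tcp_pos: [0.6412, 0.0282, 0.1953]
tool_rot: [0.991, 0.13, 0.004, 0.001]
force: [-0.1, 0.3, -1.8]
finger_gap: 0.474
gripper_force: 60.8
```

{"op": "servo_tool", "data": {
  "commands": [0,-0.03,0,0,0,0,-1,0.002,-0.06,0,0,0,0,-1,0.002,-0.06,0,0,0,0,-1,0.002,-0.06,0,0,0,0,-1,0.002,-0.06,0,0,0,0,-1,0.001,-0.06,0,0,0,0,-1,0,-0.03,0,0,0,0,-1,0,-0.018,0,0,0,0,-1,0,0,0,0,0,0,-1,0,0,0,0,0,0,-1,0,0,0,0,0,0,-1]
}}

```text
t: 29.47
tcp_pos: [0.5945, 0.211, 0.1902]
tool_rot: [0.992, 0.129, -0.0, 0.0]
force: [-0.4, 0.2, -1.9]
finger_gap: 0.477
gripper_force: 60.8
```

```bash
cat > w.py <<'E'
import sys;from h import *
from scipy.spatial.transform import Rotation as R
s=manip.sense();M=R.from_quat(s["tool_rot"]).as_matrix()
t=np.array([float(a) for a in sys.argv[1:4]])
print(s["tcp_pos"].round(4),s["force"].round(1),round(float(s["q"][5]),2),(M.T@(t-s["tcp_pos"])/.5).round(4))
E
python3 w.py .594 .2122 .14
```

```text
[0.5945 0.211  0.1902] [-0.4  0.2 -1.9] 1.48 [-0.0002 -0.0027  0.1004]
```

{"op": "servo_tool", "data": {
  "commands": [0,-0.0027,0.03,0,0,0,-1,0,0,0.04,0,0,0,-1,0,0,0.03,0,0,0,-1,0,0,0.01,0,0,0,-1,0,0,0,0,0,0,-1,0,0,0,0,0,0,-1]
}}

```text
t: 29.97
tcp_pos: [0.5945, 0.2126, 0.1359]
tool_rot: [0.992, 0.129, 0.0, 0.0]
force: [-0.1, 0.6, -1.1]
finger_gap: 0.473
gripper_force: 60.8
```

```bash
python3 w.py .594 .2122 .124
```

```text
[0.5945 0.2126 0.1359] [-0.1  0.6 -1.1] 1.48 [-0.0011  0.0005  0.0238]
```

{"op": "servo_tool", "data": {
  "commands": [-0.0011,0.0005,0.006,0,0,0,-1,0,0,0.006,0,0,0,-1,0,0,0.006,0,0,0,-1,0,0,0.004,0,0,0,-1,0,0,0.004,0,0,0,-1,0,0,0.002,0,0,0,-1]
}}

```text
t: 30.47
tcp_pos: [0.5932, 0.2133, 0.1214]
tool_rot: [0.992, 0.13, -0.0, 0.0]
force: [0.1, 0.5, -0.7]
finger_gap: 0.476
gripper_force: 60.8
```

{"op": "servo_tool", "data": {
  "commands": [0,0,0.003,0,0,0,-1,0,0,0.003,0,0,0,-1,0,0,0.003,0,0,0,-1,0,0,0.003,0,0,0,-1,0,0,0,0,0,0,-1]
}}

```text
t: 30.88
tcp_pos: [0.5931, 0.2131, 0.1153]
tool_rot: [0.992, 0.13, -0.0, 0.0]
force: [0.3, -0.1, -0.6]
finger_gap: 0.474
gripper_force: 60.8
```

{"op": "servo_tool", "data": {
  "commands": [0.0013,0.0022,0,0,0,0,-1,0,0,0.004,0,0,0,-1,0,0,0.004,0,0,0,-1,0,0,0.004,0,0,0,-1,0,0,0.004,0,0,0,-1,0,0,0.004,0,0,0,-1,0,0,0,0,0,0,-1]
}}

```text
t: 31.47
tcp_pos: [0.5938, 0.2122, 0.1051]
tool_rot: [0.992, 0.13, -0.001, 0.0]
force: [-0.3, -0.5, -0.1]
finger_gap: 0.474
gripper_force: 60.8
```

{"op": "servo_tool", "data": {
  "commands": [0,0,0.002,0,0,0,-1,0,0,0.001,0,0,0,-1]
}}

```text
t: 31.63
tcp_pos: [0.5942, 0.2123, 0.1041]
tool_rot: [0.992, 0.13, -0.0, -0.0]
force: [0.4, 0.2, -0.5]
finger_gap: 0.475
gripper_force: 60.8
```

{"op": "servo_tool", "data": {
  "commands": [0,0,0.001,0,0,0,-1,0,0,0.001,0,0,0,-1]
}}

```text
t: 31.8
tcp_pos: [0.5943, 0.2123, 0.1032]
tool_rot: [0.992, 0.13, 0.0, 0.0]
force: [-0.0, -0.0, -1.4]
finger_gap: 0.48
gripper_force: 60.8
```

{"op": "servo_tool", "data": {
  "commands": [0,0,0.001,0,0,0,-1,0,0,0.001,0,0,0,-1]
}}

```text
t: 31.97
tcp_pos: [0.5943, 0.2123, 0.1022]
tool_rot: [0.992, 0.13, 0.0, -0.0]
force: [-0.1, -0.4, -0.0]
finger_gap: 0.475
gripper_force: 60.8
```

{"op": "servo_tool", "data": {
  "commands": [0,0,0.001,0,0,0,-1,0,0,0.001,0,0,0,-1]
}}

```text
t: 32.13
tcp_pos: [0.5944, 0.2123, 0.1021]
tool_rot: [0.992, 0.13, 0.0, 0.0]
force: [-2.0, 0.5, 7.8]
finger_gap: 0.478
gripper_force: 61.6
```

{"op": "servo_tool", "data": {
  "commands": [0,0,-0.002,0,0,0,0.28,0,0,0,0,0,0,0.28,0,0,0,0,0,0,0.28,0,0,-0.02,0,0,0,0.28,0,0,-0.06,0,0,0,0.28,0,0,-0.07,0,0,0,0.28,0,0,-0.05,0,0,0,0.28,0,0,-0.02,0,0,0,1,-0.03,0.034,0,0,0,0,1,-0.05,0.057,0,0,0,0,1,-0.05,0.057,0,0,0,0,1,-0.05,0.057,0,0,0,0,1]
}}

```text
t: 33.13
tcp_pos: [0.5324, 0.0892, 0.2119]
tool_rot: [0.991, 0.131, -0.0, 0.0]
force: [-0.0, -0.9, 0.5]
finger_gap: 1.0
gripper_force: 0.0
```

{"op": "servo_tool", "data": {
  "commands": [-0.05,0.057,0,0,0,0,1,-0.05,0.057,0,0,0,0,1,-0.05,0.057,0,0,0,0,1,-0.05,0.057,0,0,0,0,1,-0.05,0.057,0,0,0,0,1,-0.025,0.025,0,0,0,0,1,0,0,0.03,0,0,0,1,0,0,0.06,0,0,0,1,0,0,0.07,0,0,0,1,0,0,0.07,0,0,0,1,0,0,0.03,0,0,0,1,0,0,0,0,0,0,1]
}}

```text
t: 34.13
tcp_pos: [0.4383, -0.0942, 0.0791]
tool_rot: [0.992, 0.13, -0.003, -0.002]
force: [-0.2, -0.1, 1.0]
finger_gap: 1.004
gripper_force: 0.0
```

```bash
python3 w.py .441 -.0955 -.0015
python3 - <<'E'
from h import *
p=manip.snapshot("side");a=cv2.resize(p["img"][130:210,230:290,::-1],(390,520));b=cv2.resize(p["img"][230:310,190:250,::-1],(390,520))
cv2.imwrite("pics/c1.png",np.hstack([a,b]))
E
```

```text
[ 0.4383 -0.0942  0.0791] [-0.2 -0.1  1. ] 0.85 [0.0056 0.0049 0.1611]
```

View pics/c1.png

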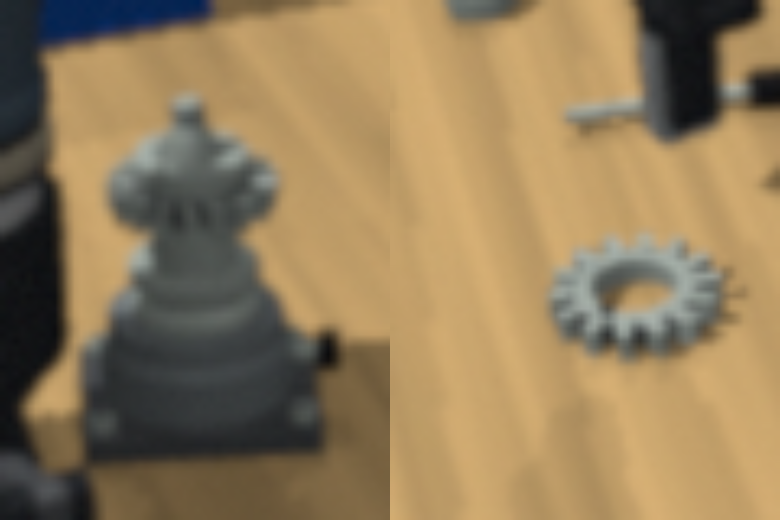

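{"op": "servo_tool", "data": {
  "commands": [0.005,0.0045,0.03,0,0,0,0.7,0,0,0.05,0,0,0,0.7,0,0,0.05,0,0,0,0.7,0,0,0.02,0,0,0,0.7,0,0,0.007,0,0,0,0.7,0,0,0,0,0,0,0.7,0,0,0,0,0,0,0.7]
}}

```text
t: 34.77
tcp_pos: [0.4445, -0.0969, 0.0047]
tool_rot: [0.991, 0.13, 0.001, 0.0]
force: [0.6, -0.2, 0.3]
finger_gap: 0.852
gripper_force: 0.0
```

```bash
python3 w.py .441 -.0955 -.0015
```

```text
[ 0.4445 -0.0969  0.0047] [ 0.6 -0.2  0.3] 0.85 [-0.006  -0.0046  0.0124]
```

{"op": "servo_tool", "data": {
  "commands": [-0.006,-0.0046,0,0,0,0,0.7,0,0,0.006,0,0,0,0.7,0,0,0.005,0,0,0,0.7,0,0,0,0,0,0,0.7,0,0,0,0,0,0,-1,0,0,0,0,0,0,-1,0,0,0,0,0,0,-1,0,0,0,0,0,0,-1,0,0,0,0,0,0,-1],
  "force": 25
}}

```text
t: 35.52
tcp_pos: [0.4404, -0.0953, -0.0014]
tool_rot: [0.991, 0.13, 0.0, 0.0]
force: [-0.7, 0.6, 5.5]
finger_gap: 0.594
gripper_force: 25.2
```

{"op": "servo_tool", "data": {
  "commands": [0,0,0,0,0,0,0.7,0,0,0,0,0,0,0.7,0,0,0,0,0,0,0.7,0,0,0,0,0,-0.019,0.7,0,0,0,0,0,-0.019,0.7,0,0,0,0,0,-0.019,0.7,0,0,0,0,0,-0.019,0.7,0,0,0,0,0,-0.019,0.7,0,0,0,0,0,-0.019,0.7,0,0,0,0,0,-0.019,0.7,0,0,0,0,0,-0.019,0.7,0,0,0,0,0,-0.019,0.7]
}}

```text
t: 36.52
tcp_pos: [0.4403, -0.0952, -0.002]
tool_rot: [0.783, 0.621, -0.0, -0.0]
force: [-0.2, -0.3, 0.0]
finger_gap: 0.849
gripper_force: 0.0
```

{"op": "servo_tool", "data": {
  "commands": [0,0,0,0,0,-0.019,0.7,0,0,0,0,0,-0.019,0.7,0,0,0,0,0,-0.019,0.7,0,0,0,0,0,-0.019,0.7,0,0,0,0,0,-0.003,0.7,0,0,0,0,0,0,-1,0,0,0,0,0,0,-1,0,0,0,0,0,0,-1,0,0,0,0,0,0,-1,0,0,0,0,0,0,-1]
}}

```text
t: 37.35
tcp_pos: [0.4403, -0.0952, -0.0016]
tool_rot: [0.61, 0.793, 0.0, 0.0]
force: [-1.1, 0.2, 4.9]
finger_gap: 0.589
gripper_force: 25.5
```

```bash
python3 w.py .594 .2122 .19
```

```text
[ 0.4403 -0.0952 -0.0016] [-1.1  0.2  4.9] -0.72 [ 0.5154  0.4549 -0.3831]
```

{"op": "servo_tool", "data": {
  "commands": [0,0,-0.01,0,0,0,-1,0,0,-0.05,0,0,0,-1,0,0,-0.08,0,0,0,-1,0,0,-0.08,0,0,0,-1,0,0,-0.08,0,0,0,-1,0,0,-0.06,0,0,0,-1,0,0,-0.025,0,0,0,-1,0.03,0.0265,0,0,0,0,-1,0.055,0.0485,0,0,0,0,-1,0.055,0.0485,0,0,0,0,-1,0.055,0.0485,0,0,0,0,-1,0.055,0.0485,0,0,0,0,-1],
  "force": 60
}}

```text
t: 38.35
tcp_pos: [0.5145, 0.0555, 0.1905]
tool_rot: [0.61, 0.793, -0.0, -0.0]
force: [0.0, -1.3, -1.1]
finger_gap: 0.576
gripper_force: 62.6
```

{"op": "servo_tool", "data": {
  "commands": [0.055,0.0485,0,0,0,0,-1,0.055,0.0485,0,0,0,0,-1,0.055,0.0485,0,0,0,0,-1,0.055,0.0485,0,0,0,0,-1,0.03,0.0265,0,0,0,0,-1,0.0154,0.0136,0,0,0,0,-1,0,0,0,0,0,0,-1,0,0,0,0,0,0,-1,0,0,0,0,0,0,-1]
}}

```text
t: 39.1
tcp_pos: [0.5923, 0.2109, 0.1902]
tool_rot: [0.61, 0.793, -0.001, -0.001]
force: [-0.0, 0.2, -1.1]
finger_gap: 0.573
gripper_force: 62.6
```

```bash
python3 w.py .594 .2122 .136
```

```text
[0.5923 0.2109 0.1902] [-0.   0.2 -1.1] -0.09 [0.0018 0.0042 0.1083]
```

{"op": "servo_tool", "data": {
  "commands": [0.0018,0.0042,0.03,0,0,0,-1,0,0,0.04,0,0,0,-1,0,0,0.03,0,0,0,-1,0,0,0.008,0,0,0,-1,0,0,0,0,0,0,-1,0,0,0,0,0,0,-1]
}}

```text
t: 39.6
tcp_pos: [0.5954, 0.2128, 0.1372]
tool_rot: [0.61, 0.793, -0.0, 0.0]
force: [0.6, -0.2, -1.6]
finger_gap: 0.571
gripper_force: 62.6
```

```bash
python3 w.py .594 .2122 .124
```

```text
[0.5954 0.2128 0.1372] [ 0.6 -0.2 -1.6] -0.09 [-0.0004 -0.003   0.0263]
```

{"op": "servo_tool", "data": {
  "commands": [0,-0.003,0.006,0,0,0,-1,0,0,0.006,0,0,0,-1,0,0,0.006,0,0,0,-1,0,0,0.004,0,0,0,-1,0,0,0.004,0,0,0,-1,0,0,0,0,0,0,-1]
}}

```text
t: 40.1
tcp_pos: [0.5936, 0.2134, 0.1232]
tool_rot: [0.609, 0.793, -0.0, -0.0]
force: [-0.1, 0.8, -1.2]
finger_gap: 0.569
gripper_force: 62.6
```

```bash
python3 w.py .594 .2122 .1094
```

```text
[0.5936 0.2134 0.1232] [-0.1  0.8 -1.2] -0.09 [-0.0026  0.0002  0.0277]
```

{"op": "servo_tool", "data": {
  "commands": [-0.0026,0,0,0,0,0,-1,0,0,0.004,0,0,0,-1,0,0,0.004,0,0,0,-1,0,0,0.004,0,0,0,-1,0,0,0.004,0,0,0,-1,0,0,0.004,0,0,0,-1,0,0,0,0,0,0,-1]
}}

```text
t: 40.68
tcp_pos: [0.5938, 0.212, 0.1131]
tool_rot: [0.609, 0.793, -0.0, -0.0]
force: [-0.3, 1.2, -1.0]
finger_gap: 0.569
gripper_force: 62.6
```

{"op": "servo_tool", "data": {
  "commands": [0,0,0.002,0,0,0,-1,0,0,0.002,0,0,0,-1]
}}

```text
t: 40.85
tcp_pos: [0.5943, 0.2122, 0.1117]
tool_rot: [0.609, 0.793, 0.0, 0.0]
force: [-0.3, 0.3, -1.2]
finger_gap: 0.57
gripper_force: 62.6
```

{"op": "servo_tool", "data": {
  "commands": [0,0,0.001,0,0,0,-1,0,0,0.001,0,0,0,-1]
}}

```text
t: 41.02
tcp_pos: [0.5942, 0.2121, 0.1107]
tool_rot: [0.609, 0.793, 0.0, 0.0]
force: [-0.4, 0.2, -1.9]
finger_gap: 0.574
gripper_force: 62.6
```

{"op": "servo_tool", "data": {
  "commands": [0,0,0.001,0,0,0,-1,0,0,0.001,0,0,0,-1]
}}

```text
t: 41.18
tcp_pos: [0.5942, 0.2121, 0.1099]
tool_rot: [0.609, 0.793, 0.0, 0.0]
force: [-1.6, -0.3, 2.8]
finger_gap: 0.567
gripper_force: 63.0
```

{"op": "servo_tool", "data": {
  "commands": [0,0,0.001,0,0,0,-1,0,0,0,0,0,0,-1]
}}

```text
t: 41.35
tcp_pos: [0.5942, 0.2121, 0.1099]
tool_rot: [0.609, 0.793, 0.0, 0.0]
force: [-1.7, -1.0, 3.7]
finger_gap: 0.571
gripper_force: 63.1
```

Contact at the expected height. I'll release, go straight up and check.

{"op": "servo_tool", "data": {
  "commands": [0,0,-0.001,0,0,0,0.7,0,0,0,0,0,0,0.7,0,0,0,0,0,0,0.7,0,0,-0.02,0,0,0,0.7,0,0,-0.06,0,0,0,0.7,0,0,-0.07,0,0,0,0.7,0,0,-0.07,0,0,0,0.7,-0.06,0,0,0,0,0,0.7,-0.07,0,0,0,0,0,0.7,-0.07,0,0,0,0,0,0.7,-0.07,0,0,0,0,0,0.7,0,0,0,0,0,0,0.7]
}}

```text
t: 42.35
tcp_pos: [0.6314, 0.0754, 0.2207]
tool_rot: [0.611, 0.791, -0.0, 0.002]
force: [0.2, 0.5, 0.2]
finger_gap: 0.854
gripper_force: 0.0
```

Run:
```python
from h import *
p=manip.snapshot("side");a=cv2.resize(p["img"][130:210,230:290,::-1],(450,600))
t=manip.snapshot("top");b=cv2.resize(t["img"][195:245,175:204,::-1],(348,600))
cv2.imwrite("pics/f1.png",np.hstack([a,b]))
```

```text
(no output)
```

View pics/f1.png

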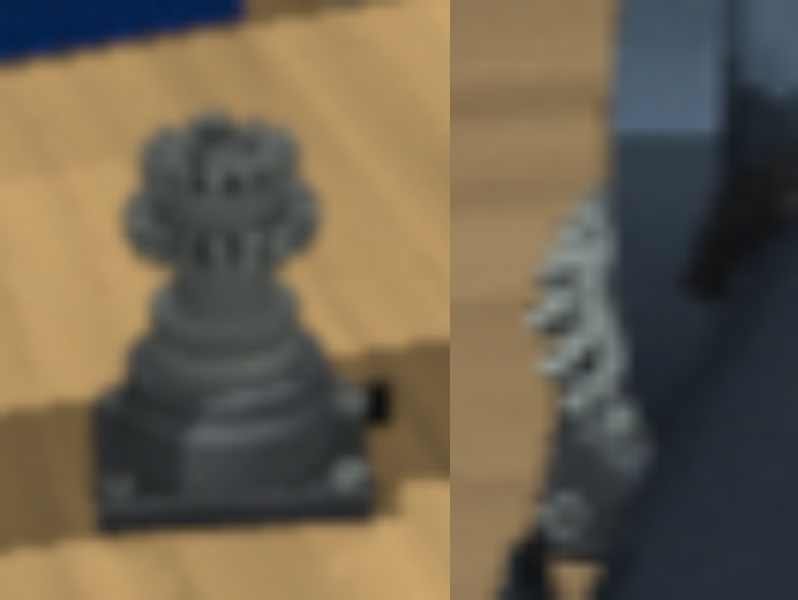

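The stack is seated level: sleeve, big cutter, ring, small cutter, with the thread tip showing at about (215,115) in the crop. I'm handing it in.

```bash
python3 -c "
from station import manip
print(manip.sign_off())"
```

```text
the job is handed in; nothing more can be done
None
```

The arbor is built up in the order asked: long sleeve, big cutter, spacer ring, small cutter. Each was lowered down the shaft until it met the part below at the expected height. The nut, spanner and scraper were not touched, and the job was handed in at about 42 s.

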